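# Assemble the crosswise slats of a pot stand

### The arm

A 6-joint arm with a two-finger parallel gripper is mounted at the origin on a cart in front of the work surface, level with it; the furniture and walls round the work are solid. World frame = base frame: x ahead of the robot, y to its left, z up, the work surface at z = 0. Lengths are in m, angles in rad, forces in N, time in s.
With the tool pointing down it reaches from about 0.35 to 0.975 m from the base axis. Payload 4.9 kg.
Tool frame: the origin (TCP) lies midway between the tips of the shut fingers; the grasp point (between the pads) lies 19 mm behind it; z points along the fingers, y is the line along which they close (so a half turn about z gives the same grasp; the last joint's range is limited). The gripper opens to 85 mm and grips with 20 to 120 N. Pads are 22 mm wide; open, the fingers measure 114 mm over their backs; the gripper's body (76 mm by 85 mm) begins 54 mm behind the grasp point. The pads swing forward as they close: fully open they stand 13 mm farther back than shut.
Start: joints at [-1.305, 0.053, 1.613, -0, 1.476, -0.119], TCP at [0.235, -0.579, 0.231] pointing down, gripper open.
Joint ranges: [-3.01, 3.01], [-1.01, 2.22], [0.06, 2.58], [-1.02, 4.17], [0.09, 2.62], [-3.14, 3.14]. Speed limits (rad/s): [2.57, 2.57, 3.14, 3.14, 3.14, 3.14].

### API

Orientations are given as a unit quaternion [w, x, y, z].
In Python, from plant import * gives the robot as it stands.
- The arm moves only by the tool jog_arm, never from a script. Its argument "targets" is a list of rows, each a list of 3 entries, a list of its own where there are three numbers: the shift along the tool's x, y, z in units of 25 mm (1.0 is 25 mm), then the turn, a rotation vector about the tool's x, y, z in units of 8 degrees (1.0 is 8 degrees), then the opening in per cent of the stroke, from 0 (shut) to 100 (fully open). A call has 1 to 8 rows; each row is the pose to reach, as a shift and turn from the pose commanded when the call began, along the tool's axes at that moment; what a row does not reach only later rows make up. A row lasts 1/8 s, in which the tool goes at most 62.5 mm and 10.7 degrees, less where a joint would pass 70% of its speed; a pose out of reach is approached as far as the arm can. A call with a gripper value outside its range is refused whole. The fingers move at their own pace and stop on an object; the grip force is fixed at half the most. Time passes only in rows, so rows that repeat a pose let the fingers close. It gives the time, the measured TCP pose, the force, the opening and the grip force at its end, in the units of the state.
- state(): the state, without advancing time (a new reading comes with each control period).
- grab_frame(name): name is "side" or "top"; returns (picture, depth): 480x640x3 uint8, red, green, blue; 480x640 float32, m along the optical axis (not along the pixel's ray), 0 where there is no reading.
- camera_params(name): a dict with "fovy" (degrees; the focal length in pixels is half the picture's height over the tangent of half this angle, whatever the lens; pixels are square), "cx", "cy" (the principal point, pixels), "rvec" (rotation vector, rad) and "tvec" (3), from world to camera coordinates, as OpenCV has them. Camera axes: x right, y down, z forward; pixel columns grow to the right and rows downward; lengths in m; the calibration is good to about 2 mm. A picture is of the moment at which its call begins. camera_params takes no time and is no camera call.
- job_done(): hands the job in; it is judged then, once.
The state is a dict: "time": time; "joint_pos": joint angles; "joint_vel": joint speeds; "joint_efforts": joint torques, N m; "tool_pos": TCP position; "tool_rot": TCP orientation; "contact_force": force on the tool from outside, world axes, zero at the start; "ft_torque": the same for the moment, N m; "gripper_width": opening from 0.0 (shut) to 1.0 (fully open); "grasp_force": force on a finger pad.
Only numpy, scipy, OpenCV 4.12 (cv2) and the standard library are available. Lean on these libraries where they do the work, as an engineer would, in place of code of your own. Each camera call takes 0.05 s, during which the arm holds its last target. There are 200 camera calls.

### The job

Finish the wooden pot stand so that a hot pot can stand on it. First fit the loose light slat in the empty lane beside the light slat that is already in place: hook its far end under the steel lip, push the sprung rail back, and let the near end down behind the front stop so that it lies flat in its lane. Then lay the two dark slats crosswise on top, one straight above each batten of the base, their notches fully down over both light slats; leave the bystanders alone.

Things in the scene. Friction and masses are not known exactly. Their poses are not given: they have to be found in the camera images.
- stand_deck (a point): Fixed wooden base of the stand, board 222 x 190 mm. Point: middle of the plane the light slats lie on, 22 mm above the worktop; x level to the rear (steel lips), y left, z up. Lanes along x at y = +44 mm (filled) and -44 (empty). Battens along y, centred x = -45 and +45, 24 wide, tops z = 0; between them only the board, z = -16. Rear sill x = 66 to 106, top z = 0.
- empty_lane (a point): Middle of the empty lane's floor, axes as stand_deck. Cheeks on the battens, 33 mm apart and 5 mm high, guide the slat; seated, its centre is 9 mm above this point. The 180 mm slat just fills the length from stop to rail, so it goes in far end down at 5 to 12 degrees, under the lip, pushed back 4 to 8 mm till the near end clears the stop, then is turned down flat.
- front_stop (a point): Top of the inner (rear) face of the wooden front stop, at the empty lane: the stop is 8 mm higher than the lane floor, 8 mm thick and runs the stand's whole width. The seated slat's near end touches its inner face. Axes as stand_deck.
- lip_edge (a point): Lower front edge of the steel lip over the empty lane, 23 mm above the lane floor. Lip 36 mm wide, 5 thick; it overhangs by 16 mm the block face that the slat's end pushes on. Both lanes' blocks and lips are one sprung rail and move together; between them (52 mm free) is only a low bar, 32 mm behind the edge, top 13 mm above the lane floor. Axes as stand_deck.
- rail (a joint): Sprung rear rail with both lips: 0 = at rest against the seated slat, grows as it is pushed to the rear, up to 0.012 m. It pushes forward with 1.8 N at 0 plus 0.3 N per mm.
- light_loose_mid (a point): The loose pale wooden slat, plain, lying on the worktop, 180 x 28 x 18 mm, about 70 g. Point: its centre, 9 mm above its underside; x along its length, z up; both ends alike.
- light_home_mid (a point): The pale wooden slat already seated in the left lane of the stand, loose but held between stop and rail, 180 x 28 x 18 mm, about 70 g. Point: its centre, 9 mm above its underside; x along its length, z up; both ends alike.
- dark_a_mid (a point): A dark brown wooden slat lying on the worktop, notched side down, 180 x 28 x 18 mm, about 70 g. Point: its centre, 9 mm above its underside; x along its length, z up; both ends alike. Underside: two notches 5 mm deep, 38 wide, centred 44 mm either side of its middle, to drop over the light slats; the middle 50 mm is solid. Seated: along the stand's y, centre at x = -45 or +45, y = 0, z = +22 mm from stand_deck.
- dark_b_mid (a point): The other dark brown slat, the same in every way; either may go over either batten.
- tap_front (a point): Foot of the fixed kitchen tap, the point of it nearest the robot, on the worktop. The column, about 60 mm thick, rises 400 mm above it: a gripper swinging from side to side at the slats' distance strikes it, so draw the arm in for wide swings.
- spice: Bystander: spice jar with red cap, 46 x 46 x 109 mm, standing; origin at the centre of its underside.
- mill: Bystander: glass shaker with a grey top, 44 x 44 x 90 mm, standing; origin at the centre of its underside.
- mandarin_a: Bystander: mandarin, about 49 mm; origin at its underside.
There are look-alikes about, which are no part of the job. What is shaped like the part that bears dark_a_mid but yellow is not meant.

How it is judged:
By the outcome, as a careful person would: the job done as asked, in the order asked, and still so for the second after the job is handed in, with the robot touching nothing.
It also fails if it takes over 72 s, if anything falls off the work surface, if the arm or the gripper's body presses on something with over 40 N, if the wrist force passes 120 N, or if a joint passes its speed limit or range.

## Working session

There is one attempt and no reset: what is moved stays moved. The work goes in short steps, Python scripts to look and compute and a tool call to move; the robot and the scene stay as the last step left them, time stands still between calls to the robot, and variables do not carry over. Pictures are saved under pics/ and viewed, at most 10 in all, crops included, and the job is handed in when it is done.

Besides the shell and the picture viewer there is one more tool, called after "Emit:" as name([rows], argument=value, ...), one row to a line, values as JSON. jog_arm: Moves the arm, as the interface text tells. Its arguments: {"type":"object","properties":{"targets":{"type":"array"}},"required":["targets"]}

```bash
ls; mkdir -p pics
python3 - <<'E'
from plant import *
import cv2,numpy as np
for n in("top","side"):
    p,d=grab_frame(n); cv2.imwrite(f"pics/{n}0.png",p[:,:,::-1]); np.save(f"pics/{n}0.npy",d); np.save(f"pics/{n}0i.npy",p); print(n,camera_params(n))
print(state())
E
```

```text
pics
top {'fovy': 48.19848611783046, 'cx': 315.92979255832165, 'cy': 242.65051270598326, 'rvec': array([ 2.18823759, -2.15766215,  0.07834649]), 'tvec': array([0.08430772, 0.55635929, 1.3558692 ])}
side {'fovy': 57.538424195718676, 'cx': 321.62170698343033, 'cy': 233.42594623569786, 'rvec': array([ 0.13014758, -2.67469179,  1.54304361]), 'tvec': array([0.5762155 , 0.04015711, 1.16706819])}
{'time': 0.1, 'joint_pos': array([-1.30500453e+00,  5.32757803e-02,  1.61417671e+00,  3.01953204e-06,
        1.47598563e+00, -1.19016190e-01]), 'joint_vel': array([-0.00061206, -0.0025677 , -0.00193336,  0.00146224,  0.00019847,
        0.0001798 ]), 'joint_efforts': array([ 1.52728494e-04, -3.94905818e+01, -3.71363032e+01, -1.74564484e-04,
        3.87080392e-03, -5.09982627e-06]), 'tool_pos': array([ 0.23445481, -0.57874562,  0.23018333]), 'tool_rot': array([-9.20359725e-04,  9.81546992e-01,  1.91218857e-01, -6.61577902e-05]), 'contact_force': array([ 0.47589672, -0.19143056, -0.30314695]), 'ft_torque': array([ 0.02498578, -0.01140242, -0.01844346]), 'grasp_force': 0.0, 'gripper_width': 0.9995698474146216}
```

View pics/top0.png

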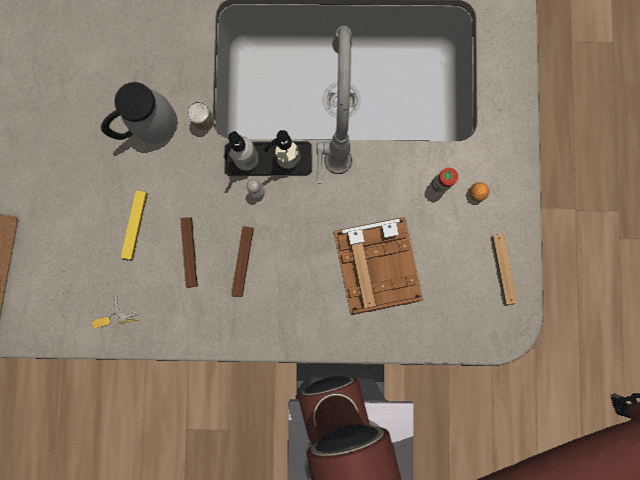

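View pics/side0.png

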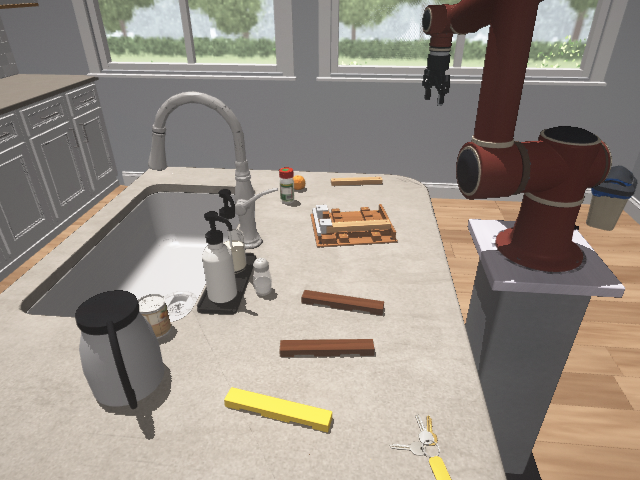

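Top view: the loose pale slat is at (504,269), the stand at (378,266) with its filled lane on the left, and the dark slats at (189,252) and (242,261). The yellow look-alike at (134,225) is not meant. Side view: both dark slats lie flat at (343,302) and (327,348), with the yellow one at (278,409).

```bash
cat > h.py <<'E'
import numpy as np,cv2
from plant import *
from scipy.spatial.transform import Rotation as R
class Cam:
    def __init__(s,n):
        c=camera_params(n); s.f=240/np.tan(np.radians(c['fovy'])/2); s.cx,s.cy=c['cx'],c['cy']
        s.R=R.from_rotvec(c['rvec']).as_matrix(); s.t=np.array(c['tvec']); s.o=-s.R.T@s.t
    def plane(s,uv,z):
        uv=np.atleast_2d(uv).astype(float)
        d=np.c_[(uv[:,0]-s.cx)/s.f,(uv[:,1]-s.cy)/s.f,np.ones(len(uv))]@s.R
        return s.o+d*((z-s.o[2])/d[:,2])[:,None]
    def proj(s,P):
        q=np.atleast_2d(P)@s.R.T+s.t
        return np.c_[q[:,0]/q[:,2]*s.f+s.cx,q[:,1]/q[:,2]*s.f+s.cy]
    def pts(s,d):
        v,u=np.mgrid[:480,:640]; q=np.dstack([(u-s.cx)/s.f*d,(v-s.cy)/s.f*d,d])
        return (q-s.t)@s.R
def blobs(img,lo,hi,amin=150):
    h=cv2.cvtColor(img,cv2.COLOR_RGB2HSV); m=cv2.inRange(h,lo,hi)
    m=cv2.morphologyEx(m,cv2.MORPH_CLOSE,np.ones((3,3)))
    return [c for c in cv2.findContours(m,0,2)[0] if cv2.contourArea(c)>amin]
def slat(cam,c,z):
    P=cam.plane(c.reshape(-1,2),z)[:,:2]*1000
    (cx,cy),(w,h),a=cv2.minAreaRect(P.astype(np.float32))
    if h>w: w,h,a=h,w,a+90
    return cx,cy,w,h,(a+90)%180-90
E
python3 - <<'E'
from h import *
t=Cam('top'); img=np.load('pics/top0i.npy'); d=np.load('pics/top0.npy'); P=t.pts(d)
h=cv2.cvtColor(img,cv2.COLOR_RGB2HSV)
for u,v in((504,269),(189,252),(242,261),(365,275),(390,270),(356,238),(378,225)): print((u,v),h[v,u],P[v,u].round(4))
for nm,lo,hi in(('light',(8,60,130),(22,190,255)),('dark',(0,90,30),(14,255,130))):
    for c in blobs(img,lo,hi,300):
        M=c.reshape(-1,2).mean(0)
        if 200<M[1]<330: print(nm,M.round(),np.round(slat(t,c,.018),1))
dz=P[200:330,325:435,2]
np.set_printoptions(linewidth=250)
print((dz[::5,::4]*1000).astype(int))
big=cv2.resize(img[205:325,325:435],None,fx=5,fy=5,interpolation=cv2.INTER_CUBIC); cv2.imwrite('pics/stand.png',big[:,:,::-1])
E
```

```text
(504, 269) [ 14 110 170] [ 0.4942 -0.3886  0.0237]
(189, 252) [ 11 143  93] [0.5269 0.4202 0.0171]
(242, 261) [ 12 142  97] [0.5055 0.282  0.0189]
(365, 275) [ 15 110 187] [ 0.4734 -0.0329  0.0431]
(390, 270) [ 13 135 142] [ 0.4882 -0.1007  0.0045]
(356, 238) [ 60   1 223] [ 0.5661 -0.0091  0.05  ]
(378, 225) [ 30   4 227] [ 0.6014 -0.0658  0.0361]
light [505. 267.] [ 496.4 -392.8  178.9   28.8   10.3]
light [375. 261.] [501.7 -67.  216.4 188.9  12.1]
light [  6. 253.] [501.5 890.9 239.   39.3   3.7]
light [557. 281.] [ 594.4 -481.5 1262.4  511.5   -2. ]
dark [373. 274.] [497.3 -67.4 215.  186.9  12.2]
dark [242. 260.] [506.7 281.5 178.6  27.3  -7.9]
dark [189. 250.] [528.4 421.5 179.   28.5   6.6]
dark [  6. 261.] [490.1 887.6 256.8  44.6   3.7]
[[  -2    0   -3    2    0    0    7   -3    3    2   -1    2    3    0   -4    0    3    3   -6   -1   -4    1    0    1   -4    0    2   -2]
 [   0   -3   -1    3   -1    1   -2    2    0    3    1    3    1    1    0   -3    2    7    3   -1   -3    0    1   -3   -6    2   -3    0]
 [   0    3    2    3    2    1   -4    0   -1    0    0 
[... 2675 characters left out ...]
0    2   -5    0    2    0    0    7   43   43   41   30   34   30   35    5    3    0    3    4   -2    0    0   -2   -6    2]
 [  -2    4    0    2    0    4    4   32   31   32   30    8    2    0    1   -2   -1   -1    1    0    0   -5    0    3   -1    0    0   -3]
 [  -2   -3    1    3   -2   -1    7    5    0   -2   -1    1   -5    0    1    7    0    1   -1    7    0    0   -1    0    0    0   -4   -3]
 [   3    1   -2    0   -2    1    3   -4   -1    3   -1    2    2   -5    0   -4    2    0   -2    2    0    0    2    0    5    0   -1   -2]
 [   2   -8    6    2    2   -4    2    3    0    2    1   -1    0   -5   -1    0    0    2    0    0    0    0    5    5    2   -2    1    3]]
```

View pics/stand.png

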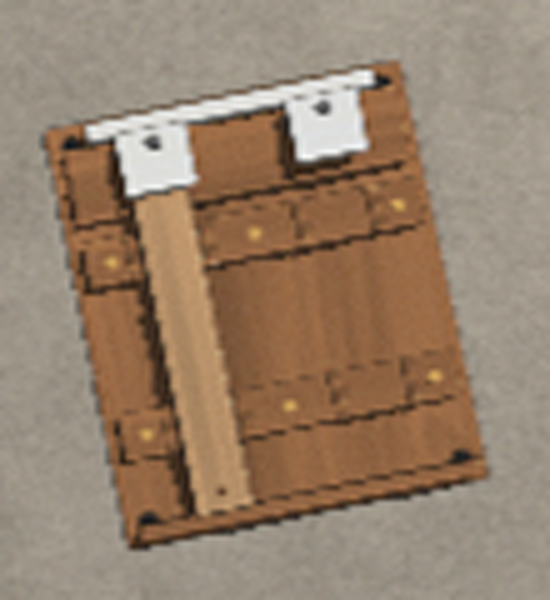

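```bash
cat >> h.py <<'E'
def fine(cam,img,x0,y0,yaw,z,test,L=.09,n=61,off=.04):
    """signed edges across the slat axis: returns mean left/right edge offsets at many stations (m)"""
    c,s=np.cos(yaw),np.sin(yaw); out=[]
    m=test(img).astype(np.float32)
    for a in np.linspace(-L,L,n):
        b=np.linspace(-off,off,321)
        p=cam.proj(np.c_[x0+a*c-b*s,y0+a*s+b*c,np.full(321,z)]).astype(np.float32)
        v=cv2.remap(m,p[:,:1],p[:,1:],cv2.INTER_LINEAR)[:,0]>.5
        if v.any(): out.append((a,b[v].min(),b[v].max()))
    return np.array(out)
E
python3 - <<'E'
from h import *
t=Cam('top'); img=np.load('pics/top0i.npy')
hsv=cv2.cvtColor(img,cv2.COLOR_RGB2HSV)
m=cv2.inRange(hsv,(8,70,160),(22,135,255)); m[:, :330]=0;m[:,430:]=0;m[:236]=0;m[310:]=0
cs=max(cv2.findContours(m,0,2)[0],key=cv2.contourArea)
cv2.imwrite('pics/m.png',cv2.resize(m[205:325,325:435],None,fx=4,fy=4))
print('home',cv2.contourArea(cs),np.round(slat(t,cs,.040),1))
f=lambda im:(cv2.inRange(cv2.cvtColor(im,cv2.COLOR_RGB2HSV),(8,60,160),(22,135,255))>0)
o=fine(t,img,.489,-.031,np.radians(11.3),.040,f,.085,60,.03)
o=o[abs(o[:,2]-o[:,1]-.028)<.006]; print(len(o),(o[:,2]-o[:,1]).mean(),np.polyfit(o[:,0],(o[:,1]+o[:,2])/2,1), o[[0,-1],0])
# bright white lips + board outline
bm=cv2.inRange(hsv,(5,80,60),(22,220,255)); bm[:,:325]=0;bm[:,435:]=0;bm[:205]=0;bm[325:]=0
cb=max(cv2.findContours(bm,0,2)[0],key=cv2.contourArea)
for z in(.006,.018): print('board',z,np.round(slat(t,cb,z),1))
wm=cv2.inRange(hsv,(0,0,190),(180,40,255)); wm[:,:325]=0;wm[:,435:]=0;wm[:205]=0;wm[325:]=0
for c in cv2.findContours(wm,0,2)[0]:
    if cv2.contourArea(c)>40: print('white',c.reshape(-1,2).mean(0),np.round(slat(t,c,.050),1))
print('tap',t.plane([340,172],0), 'yellow/other', t.plane([[447,177],[480,191]],0).round(3))
# side cam check
s=Cam('side');si=np.load('pics/side0i.npy')
print(s.proj([[.4964,-.3928,.018],[.5067,.2815,.018],[.5284,.4215,.018],[.489,-.031,.04]]).round(1))
for nm,lo,hi in(('dark',(0,90,20),(14,255,130)),('light',(8,60,140),(22,170,255))):
    for c in blobs(si,lo,hi,100):
        M=c.reshape(-1,2).mean(0)
        if 160<M[1]<370 and 260<M[0]<400: print(nm,M.round(1),np.round(slat(s,c,.018),1))
E
```

```text
home 586.5 [473.9 -28.7 161.   28.   12.2]
53 0.02582547169811321 [0.00758719 0.00560953] [-0.085       0.06483051]
board 0.006 [499.9 -68.5 220.8 189.4  12.1]
board 0.018 [499.4 -67.3 218.9 187.8  12.1]
white [371.03896104 229.4025974 ] [583.1 -48.  144.3  37.8 -77.9]
tap [[0.74541109 0.03150884 0.        ]] yellow/other [[ 0.735 -0.251  0.   ]
 [ 0.699 -0.337  0.   ]]
[[355.9 178.1]
 [341.8 297.6]
 [326.3 342.4]
 [354.9 221.5]]
dark [312.9 352.8] [525.4 446.  175.4  17.3   7.2]
dark [342.7 305.6] [507.9 307.9 175.9  20.3  -7.9]
dark [349.5 236.8] [483.6   4.7 218.2 107.1   8.3]
dark [356.7 182. ] [ 493.  -356.4  172.    32.2   10.3]
light [327.7 344.1] [527.8 422.7 179.   24.    8.2]
light [341.3 298.7] [506.3 281.9 178.1  24.2  -6.4]
light [349.2 234.8] [499.3 -43.5 217.7 186.9  12.2]
light [368.8 216.3] [485.  -91.4 187.7 171.4  12.2]
light [354.8 180.2] [ 494.3 -373.8  183.8   60.9   12. ]
light [299.  180.2] [ 693.6 -347.5  114.6   41.6  -75.4]
```

View pics/m.png

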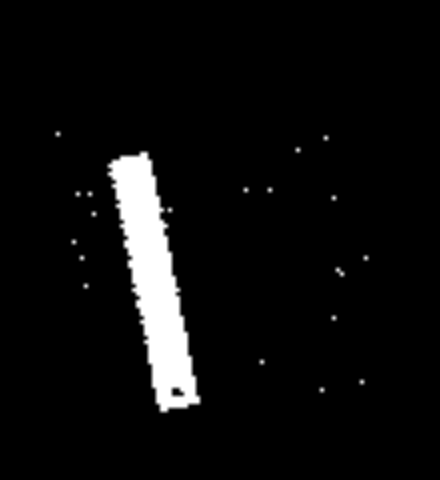

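Mask and measurements agree: the home slat's visible part is 161 x 28 mm, and its yaw of 12.1° matches the board and rail. That puts the deck point at about (0.491, -0.070). The loose slat is at (0.496, -0.393), yaw 10.3°. I'll add a planning helper and start.

```bash
cat >> h.py <<'E'
def Rt(yaw,down=0):
    a=np.radians(yaw); x=np.array([np.cos(a),np.sin(a),0]); z=np.array([0,0,-1.])
    return R.from_matrix(np.c_[x,np.cross(z,x),z])*R.from_rotvec([0,-np.radians(down),0])
def pose():
    s=state(); q=s['tool_rot']; return np.array(s['tool_pos']),R.from_quat([q[1],q[2],q[3],q[0]])
def row(p,yaw,down=0,frm=None):
    p0,R0=frm or pose(); T=Rt(yaw,down)
    print('  [',list(np.round(R0.inv().apply(np.array(p)-p0)/.025,2)),',',list(np.round(np.degrees((R0.inv()*T).as_rotvec())/8,2)),'], ')
D=np.array([.4909,-.0701,.022]); DY=12.1
def deck(x,y,z):
    a=np.radians(DY); c,s=np.cos(a),np.sin(a); return D+np.array([c*x-s*y,s*x+c*y,z])
def where():
    p,r=pose(); x=r.apply([1,0,0]); print('t',state()['time'],'p',p.round(4),'yaw',np.degrees(np.arctan2(x[1],x[0])).round(2),'down',np.degrees(-np.arcsin(x[2])).round(2),'roll',np.degrees(np.arcsin(r.apply([0,1,0])[2])).round(2),'grip',state()['gripper_width'],state()['grasp_force'],state()['contact_force'].round(2))
E
python3 - <<'E'
from h import *
where(); row([.4964,-.3928,.08],10.3); row([.4964,-.3928,.004],10.3)
E
```

```text
t 0.1 p [ 0.2345 -0.5787  0.2302] yaw 22.05 down -0.01 roll -0.1 grip 0.9995698474146216 0.0 [ 0.48 -0.19 -0.3 ]
  [ [np.float64(12.5), np.float64(-2.95), np.float64(6.02)] , [np.float64(-0.01), np.float64(-0.0), np.float64(1.47)] ], 
  [ [np.float64(12.5), np.float64(-2.94), np.float64(9.06)] , [np.float64(-0.01), np.float64(-0.0), np.float64(1.47)] ],
```

Emit:
jog_arm([
  [[12.5, -2.95, 6], [0, 0, 1.47], 80],
  [[12.5, -2.95, 6], [0, 0, 1.47], 80],
  [[12.5, -2.95, 6], [0, 0, 1.47], 80],
  [[12.5, -2.95, 6], [0, 0, 1.47], 80],
  [[12.5, -2.95, 6], [0, 0, 1.47], 80],
  [[12.5, -2.95, 6], [0, 0, 1.47], 80],
  [[12.5, -2.95, 6], [0, 0, 1.47], 80],
  [[12.5, -2.95, 6], [0, 0, 1.47], 80],
])

```text
time: 1.1
tool_pos: [0.4962, -0.3939, 0.0813]
tool_rot: [0.0, 0.996, 0.09, -0.0]
contact_force: [0.6, 0.4, 0.7]
gripper_width: 0.799
grasp_force: 0.0
```

Run:
```python
from h import *
where(); row([.4964,-.3928,.030],10.3); row([.4964,-.3928,.004],10.3)
```

```text
t 1.1 p [ 0.4962 -0.3939  0.0813] yaw 10.29 down 0.03 roll 0.0 grip 0.799311064701621 0.0 [0.59 0.45 0.74]
  [ [np.float64(0.01), np.float64(-0.04), np.float64(2.05)] , [np.float64(0.0), np.float64(0.0), np.float64(-0.0)] ], 
  [ [np.float64(0.02), np.float64(-0.04), np.float64(3.09)] , [np.float64(0.0), np.float64(0.0), np.float64(-0.0)] ],
```

Emit:
jog_arm([
  [[0, 0, 2], [0, 0, 0], 80],
  [[0, 0, 3], [0, 0, 0], 80],
  [[0, 0, 3.05], [0, 0, 0], 80],
  [[0, 0, 3.05], [0, 0, 0], 25],
  [[0, 0, 3.05], [0, 0, 0], 25],
  [[0, 0, 3.05], [0, 0, 0], 25],
  [[0, 0, 3.05], [0, 0, 0], 25],
  [[0, 0, 3.05], [0, 0, 0], 25],
])

```text
time: 2.1
tool_pos: [0.4977, -0.395, 0.0076]
tool_rot: [0.002, 0.996, 0.09, 0.001]
contact_force: [-1.8, 0.5, 5.9]
gripper_width: 0.305
grasp_force: 62.0
```

Run:
```python
from h import *
where()
t=Cam('top'); img,d=grab_frame('top'); np.save('pics/g1.npy',img)
P=t.pts(d); 
h=cv2.cvtColor(img,cv2.COLOR_RGB2HSV); m=cv2.inRange(h,(8,60,130),(22,190,255)); m[:,:480]=0; m[:,530:]=0;m[:225]=0;m[315:]=0
for c in cv2.findContours(m,0,2)[0]:
    if cv2.contourArea(c)>30: print(c.reshape(-1,2).mean(0),np.round(slat(t,c,.018),1))
c=np.vstack([c for c in cv2.findContours(m,0,2)[0] if cv2.contourArea(c)>30]); print(np.round(slat(t,c,.018),1))
```

```text
t 2.1 p [ 0.4977 -0.395   0.0076] yaw 10.29 down -0.11 roll 0.19 grip 0.30487909853901224 61.9674289226532 [-1.81  0.49  5.91]
[502.88235294 247.44117647] [ 549.4 -388.1   72.9   28.3   10.5]
[ 549.4 -388.1   72.9   28.3   10.5]
```

Run:
```python
from h import *
p=pose()[0]; row([p[0],p[1],.12],10.3); q=deck(-15,-44,.055)+[0,0,.0076]; print(q); row([q[0],q[1],.12],12.1)
```

```text
[ [np.float64(0.01), np.float64(0.02), np.float64(-4.5)] , [np.float64(0.02), np.float64(-0.01), np.float64(-0.0)] ], 
[ -4.95263178 -46.23684086   0.0846    ]
  [ [np.float64(-542.09), np.float64(1765.23), np.float64(0.46)] , [np.float64(0.02), np.float64(-0.01), np.float64(-0.23)] ],
```

```bash
sed -i 's/return D+np.array(\[c\*x-s\*y,s\*x+c\*y,z\])/return D+np.array([c*x-s*y,s*x+c*y,z])*.001/; s/print(.  \[.,list(np.round(R0.inv/print("ROW",list(np.round(R0.inv/' h.py; sed -i 's/^import numpy as np,cv2/import numpy as np,cv2\nnp.set_printoptions(legacy="1.25",suppress=True)/' h.py
python3 - <<'E'
from h import *
q=deck(-15,-44,55)+[0,0,.0076]; print(q); row([q[0],q[1],.12],12.1); row(q,12.1)
E
```

```text
[ 0.48545647 -0.11626674  0.0846    ]
ROW [1.52, -11.04, -4.53] , [0.02, -0.01, -0.23] ], 
ROW [1.51, -11.05, -3.12] , [0.02, -0.01, -0.23] ],
```

Emit:
jog_arm([
  [[0, 0, -2.5], [0, 0, 0], 25],
  [[0, 0, -4.5], [0, 0, 0], 25],
  [[0.6, -3, -4.5], [0, 0, -0.2], 25],
  [[1.0, -5.5, -4.5], [0, 0, -0.23], 25],
  [[1.3, -8, -4.5], [0, 0, -0.23], 25],
  [[1.5, -10, -4.5], [0, 0, -0.23], 25],
  [[1.5, -11.05, -4], [0, 0, -0.23], 25],
  [[1.5, -11.05, -3.1], [0, 0, -0.23], 25],
])

```text
time: 3.15
tool_pos: [0.4847, -0.1132, 0.0835]
tool_rot: [0.001, 0.994, 0.107, 0.001]
contact_force: [-0.4, -0.5, -0.3]
gripper_width: 0.311
grasp_force: 61.2
```

Emit:
jog_arm([
  [[0, 0, 0], [0, 0, 0], 25],
  [[0, 0, 0], [0, 0, 0], 25],
])

```text
time: 3.4
tool_pos: [0.4846, -0.1155, 0.0834]
tool_rot: [0.0, 0.994, 0.105, 0.0]
contact_force: [0.0, -0.9, 0.1]
gripper_width: 0.31
grasp_force: 61.2
```

Run:
```python
from h import *
where()
for n in('top','side'):
    img,d=grab_frame(n); np.save(f'pics/{n}2.npy',img); np.save(f'pics/{n}2d.npy',d); cv2.imwrite(f'pics/{n}2.png',img[:,:,::-1])
t=Cam('top');s=Cam('side')
a=np.load('pics/top2.npy')[190:330,300:440]; b=np.load('pics/side2.npy')[130:260,290:430]
cv2.imwrite('pics/v2.png',np.hstack([cv2.resize(a,(420,420),interpolation=2),cv2.resize(b,(380,420),interpolation=2)])[:,:,::-1])
```

```text
t 3.4 p [ 0.4846 -0.1155  0.0834] yaw 12.11 down -0.05 roll 0.04 grip 0.3095952850501425 61.16118907928467 [ 0.01 -0.86  0.13]
```

View pics/v2.png

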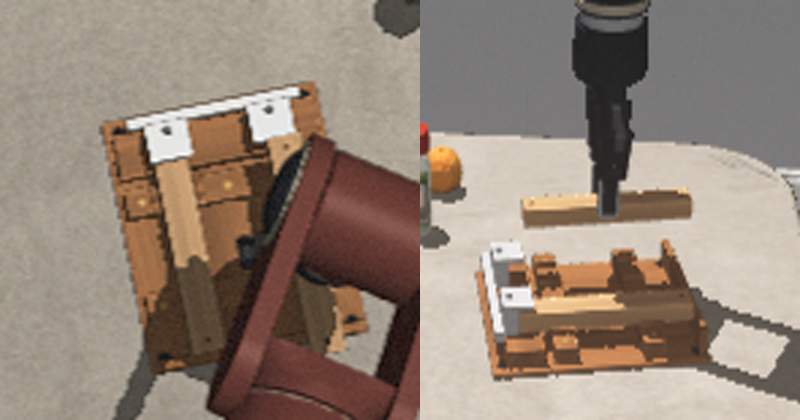

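Side view: the slat is held level above the empty lane (crop x 520-690, y 205). The top view is mostly hidden by the arm, so I'll use the side camera's geometry and depth in deck coordinates.

Run:
```python
from h import *
a=np.radians(DY); A=np.array([[np.cos(a),np.sin(a),0],[-np.sin(a),np.cos(a),0],[0,0,1]])
s=Cam('side'); img=np.load('pics/side2.npy'); d=np.load('pics/side2d.npy')
Q=((s.pts(d)-D)@A.T)*1000
h=cv2.cvtColor(img,cv2.COLOR_RGB2HSV)
p,_=pose(); print('TCP deck',((p-D)@A.T*1000).round(1))
# held slat: region crop
sub=np.zeros((480,640),bool); sub[185:205,320:400]=1
m=sub&(cv2.inRange(h,(8,50,60),(24,190,255))>0)&(d>0)&(abs(Q[...,2]-60)<40)
v,u=np.nonzero(m); print(m.sum(),u.min(),u.max(),v.min(),v.max())
q=Q[m]; V=h[...,2][m]
# normals by value: histogram V
print(np.histogram(V,10)); 
c=max(cv2.findContours(m.astype(np.uint8),0,2)[0],key=cv2.contourArea)
print('z pct',np.percentile(q[:,2],[2,25,50,75,98]).round(1),'y',np.percentile(q[:,1],[2,25,50,75,98]).round(1),'x',np.percentile(q[:,0],[1,99]).round(1))
# edges per column
for uu in range(u.min(),u.max()+1,4):
    vv=v[u==uu]; k=(u==uu); print(uu,vv.min(),vv.max(),end=' | ')
print(); print(s.proj([deck(x,y,z) for x,y,z in[(75,-30,55),(75,-30,73),(-105,-30,55),(-105,-30,73),(-105,-58,73),(75,-58,73)]]).round(1).tolist())
# home
sub[:]=0; sub[215:245,325:400]=1
m=sub&(cv2.inRange(h,(8,50,100),(24,190,255))>0)&(d>0)&(abs(Q[...,1]-44)<22)&(abs(Q[...,2]-10)<14)
q=Q[m]; print('home left face y',np.median(q[(q[:,2]<14)&(q[:,2]>3)&(abs(q[:,0])<70)][:,1]),'top z',np.median(q[(abs(q[:,1]-44)<9)&(abs(q[:,0])<70)][:,2]))
t=Cam('top'); img=np.load('pics/top2.npy');h=cv2.cvtColor(img,cv2.COLOR_RGB2HSV)
m=cv2.inRange(h,(8,50,140),(22,135,255))
print('held top far end predicted px',t.proj([deck(x,y,73) for x,y in((75,-30),(75,-58))]).round(1).tolist())
print(h[228:256,382:408,2])
```

```text
TCP deck [-15.4 -43.5  61.8]
529 327 389 188 200
(array([  5, 122, 231,  25,  14,  13,   1,   4,  12, 102]), array([ 83. ,  99.4, 115.8, 132.2, 148.6, 165. , 181.4, 197.8, 214.2,
       230.6, 247. ]))
z pct [55.1 61.6 68.9 71.7 73.8] y [-56.6 -40.2 -32.1 -29.5 -25.6] x [-104.1   73.1]
327 193 196 | 331 191 200 | 335 191 199 | 339 191 199 | 343 191 199 | 347 190 199 | 351 190 199 | 355 190 198 | 359 198 198 | 363 190 198 | 367 189 198 | 371 189 198 | 375 189 197 | 379 189 197 | 383 189 197 | 387 188 197 | 
[[327.4, 200.1], [327.4, 194.4], [389.0, 197.0], [389.5, 191.3], [387.1, 187.3], [326.2, 190.3]]
home left face y 60.40896501892716 top z 17.7838835960269
held top far end predicted px [[387.8, 234.9], [399.1, 232.6]]
[[ 79 207 234 231 231 232 231 229 230 231 230 230 229 231 235 201 156 159
  156 154 151 148 149 145 152 168]
 [ 51 203 235 230 231 231 232 231 230 230 230 230 230 230 236 185 138 146
  152 150 150 149 150 159 171 148]
 [ 49 203 236 229 229 230 232 229 230 230 230 232 231 231 238 181 129 151
  154 157 157 158 156 171 171 151]
 [ 52 191 234 232 230 230 231 230 231 231 2
[... 1982 characters left out ...]
47 102 108
  103 114 115 111 113 114 113 115]
 [117  63  67  68  75  74  69  74  66  49  20  39  33  31  45  67 145 125
   95 118 114 115 117 113 115 118]
 [114  69  66  65  70  70  78  76  60  31  35  29  40  34  42  92 143 134
  110 113 115 113 109 114 117 123]
 [157 115  67  72  74  75  73  68  49  18  31  37  34  40  51 135 122  98
  113 112 115 117 114 112 119 106]
 [160 120  64  73  73  76  73  57  30  21  36  40  37  42  66 128 111 102
  121 117 115 114 113 113 119  83]
 [173 124  61  62  58  71  63  35  26  30  37  33  37  46 102  96  92 110
  113 112 117 118 115 117 105  69]
 [ 90  81  68  69  74  75  66  30  25  40  34  36  37  57 136 117  92 118
  116 114 117 115 112 120  91  60]]
```

Both cameras agree that the held slat sits about 2.4 mm further to -y than the TCP kinematics say, with no axial error. I'll shift the deck estimate by that amount and plan the insertion.

```bash
sed -i 's/^D=np.array.*; DY/D=np.array([.4904,-.06775,.022]); DY/' h.py
cat >> h.py <<'E'
def ins(xf,zf,th,y=-44,ox=0.,oz=1.4,frm=None):
    a=np.radians(th); u=np.array([np.cos(a),-np.sin(a)]); n=np.array([np.sin(a),np.cos(a)])
    p=np.array([xf,zf])-u*(90+ox)+n*(9-oz)
    row(deck(p[0],y,p[1]),DY,th,frm)
E
python3 - <<'E'
from h import *
where()
ins(66,12,8);ins(66,1.5,8);ins(80,1.5,8);ins(93.5,1.5,8);ins(93.5,1,4);ins(93.5,.5,0)
E
```

```text
t 3.5 p [ 0.4849 -0.1159  0.0838] yaw 12.08 down -0.1 roll 0.07 grip 0.3047405433054035 61.1605167388916 [-0.59  0.58 -0.94]
ROW [-0.27, -0.08, 1.19] , [0.01, -1.01, -0.0] ], 
ROW [-0.27, -0.08, 1.61] , [0.01, -1.01, -0.0] ], 
ROW [0.29, -0.08, 1.61] , [0.01, -1.01, -0.0] ], 
ROW [0.83, -0.08, 1.61] , [0.01, -1.01, -0.0] ], 
ROW [0.78, -0.08, 1.88] , [0.01, -0.51, -0.0] ], 
ROW [0.75, -0.08, 2.15] , [0.01, -0.01, -0.0] ],
```

Emit:
jog_arm([
  [[-0.27, -0.08, 0.2], [0, -0.5, 0], 25],
  [[-0.27, -0.08, 0.6], [0, -1, 0], 25],
  [[-0.27, -0.08, 1.0], [0, -1, 0], 25],
  [[-0.27, -0.08, 1.3], [0, -1, 0], 25],
  [[-0.27, -0.08, 1.5], [0, -1, 0], 25],
  [[-0.27, -0.08, 1.6], [0, -1, 0], 25],
  [[-0.27, -0.08, 1.6], [0, -1, 0], 25],
  [[-0.27, -0.08, 1.6], [0, -1, 0], 25],
])

```text
time: 4.5
tool_pos: [0.4774, -0.1147, 0.0429]
tool_rot: [0.008, 0.992, 0.105, -0.069]
contact_force: [0.6, -0.4, -1.0]
gripper_width: 0.303
grasp_force: 61.2
```

Run:
```python
from h import *
where()
img,d=grab_frame('side'); np.save('pics/s3.npy',img)
b=img[150:255,300:440]; cv2.imwrite('pics/v3.png',cv2.resize(b,(798,598),interpolation=2)[:,:,::-1])
ins(66,1.5,8);ins(80,1.5,8);ins(93.5,1.5,8)
```

```text
t 4.5 p [ 0.4774 -0.1147  0.0429] yaw 12.12 down 7.96 roll 0.02 grip 0.30341852050361695 61.15910768508911 [ 0.55 -0.44 -1.04]
ROW [0.02, 0.03, -0.03] , [0.0, -0.0, 0.0] ], 
ROW [0.57, 0.03, -0.11] , [0.0, -0.0, 0.0] ], 
ROW [1.11, 0.03, -0.18] , [0.0, -0.0, 0.0] ],
```

View pics/v3.png

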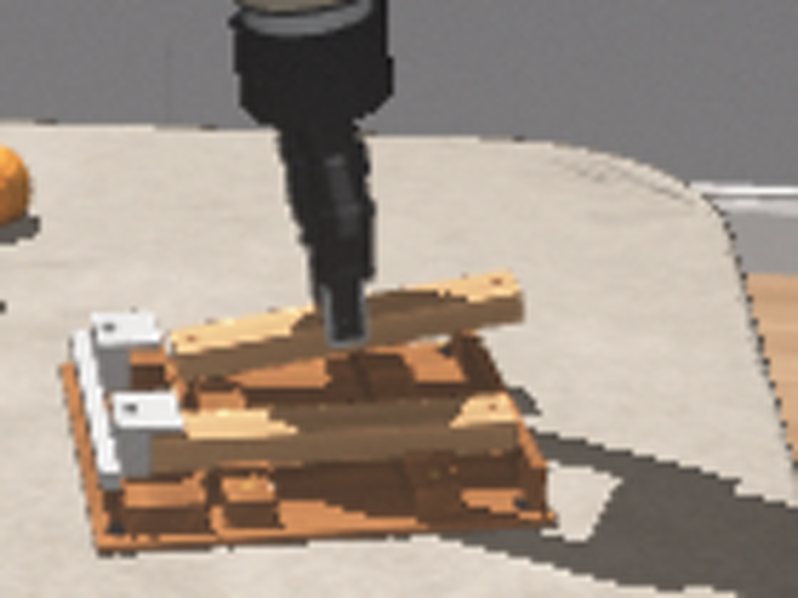

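The picture shows the slat tilted, its far end (crop 175,345) just in front of the lip (crop 125,325) and low. Now I slide it under and push.

Emit:
jog_arm([
  [[0.3, 0.02, -0.06], [0, 0, 0], 25],
  [[0.57, 0.02, -0.1], [0, 0, 0], 25],
  [[0.75, 0.02, -0.12], [0, 0, 0], 25],
  [[0.95, 0.02, -0.15], [0, 0, 0], 25],
  [[1.11, 0.02, -0.17], [0, 0, 0], 25],
  [[1.11, 0.02, -0.17], [0, 0, 0], 25],
  [[1.11, 0.02, -0.17], [0, 0, 0], 25],
])

```text
time: 5.42
tool_pos: [0.5042, -0.1092, 0.0427]
tool_rot: [0.007, 0.992, 0.105, -0.07]
contact_force: [-3.2, -0.6, -0.9]
gripper_width: 0.304
grasp_force: 61.2
```

Run:
```python
from h import *
where()
ins(93.5,1.5,8);ins(93.5,1,4);ins(93.5,.5,0)
img,d=grab_frame('side'); np.save('pics/s4.npy',img)
b=img[150:255,300:440]; cv2.imwrite('pics/v4.png',cv2.resize(b,(798,598),interpolation=2)[:,:,::-1])
```

```text
t 5.425 p [ 0.5042 -0.1092  0.0427] yaw 12.13 down 8.06 roll -0.01 grip 0.30357160109347475 61.19844317436218 [-3.24 -0.6  -0.89]
ROW [0.02, 0.02, -0.04] , [-0.0, 0.01, 0.0] ], 
ROW [0.01, 0.02, 0.23] , [-0.0, 0.51, 0.0] ], 
ROW [0.02, 0.02, 0.51] , [-0.0, 1.01, 0.0] ],
```

View pics/v4.png

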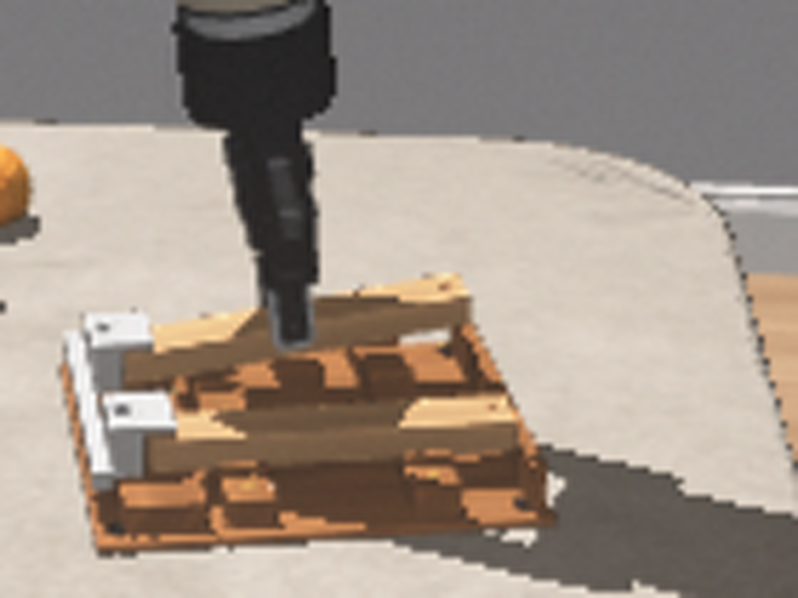

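The picture shows the far end under the lip. The rail is pushed back (force 3.3 N, about 5 mm) and the near end (crop 465,300) is clear of the stop. Next I turn it flat.

Emit:
jog_arm([
  [[0.02, 0.02, 0.05], [0, 0.2, 0], 25],
  [[0.02, 0.02, 0.15], [0, 0.4, 0], 25],
  [[0.02, 0.02, 0.26], [0, 0.6, 0], 25],
  [[0.02, 0.02, 0.37], [0, 0.8, 0], 25],
  [[0.02, 0.02, 0.48], [0, 1.0, 0], 25],
  [[0.02, 0.02, 0.5], [0, 1.01, 0], 25],
  [[0.02, 0.02, 0.5], [0, 1.01, 0], 25],
])

```text
time: 6.35
tool_pos: [0.5037, -0.11, 0.0306]
tool_rot: [-0.0, 0.994, 0.106, 0.001]
contact_force: [-2.3, 0.9, -1.3]
gripper_width: 0.309
grasp_force: 61.2
```

Run:
```python
from h import *
where(); ins(93.5,0,0)
```

```text
t 6.35 p [ 0.5037 -0.11    0.0306] yaw 12.12 down -0.1 roll 0.0 grip 0.30883613236448115 61.181591749191284 [-2.31  0.93 -1.26]
ROW [-0.03, -0.0, 0.04] , [0.0, -0.01, 0.0] ],
```

Emit:
jog_arm([
  [[0, 0, 0.05], [0, 0, 0], 25],
  [[0, 0, 0.07], [0, 0, 0], 25],
  [[0, 0, 0.07], [0, 0, 0], 60],
  [[0, 0, 0.07], [0, 0, 0], 60],
  [[0, 0, 0.07], [0, 0, 0], 60],
  [[0, 0, -2], [0, 0, 0], 60],
  [[0, 0, -4], [0, 0, 0], 60],
  [[0, 0, -4], [0, 0, 0], 60],
])

```text
time: 7.35
tool_pos: [0.507, -0.1112, 0.1361]
tool_rot: [0.002, 0.994, 0.106, 0.006]
contact_force: [-0.2, -0.1, 0.2]
gripper_width: 0.599
grasp_force: 0.0
```

Run:
```python
from h import *
where()
img,d=grab_frame('side'); np.save('pics/s5.npy',img); np.save('pics/s5d.npy',d)
b=img[150:255,300:440]; cv2.imwrite('pics/v5.png',cv2.resize(b,(798,598),interpolation=2)[:,:,::-1])
a=np.radians(DY); A=np.array([[np.cos(a),np.sin(a),0],[-np.sin(a),np.cos(a),0],[0,0,1]])
s=Cam('side'); Q=((s.pts(d)-D)@A.T)*1000
h=cv2.cvtColor(img,cv2.COLOR_RGB2HSV); l=(cv2.inRange(h,(8,50,80),(24,190,255))>0)&(d>0)
for y in(44,-44):
  for x in(-80,-60,-20,20,60):
    k=l&(abs(Q[...,1]-y)<11)&(abs(Q[...,0]-x)<12)&(Q[...,2]>8); print(y,x,k.sum(),np.median(Q[k][:,2]).round(1))
row([.43,.1,.2],100); row([.5067,.284,.10],172.1)
```

```text
t 7.35 p [ 0.507  -0.1112  0.1361] yaw 12.13 down -0.62 roll 0.34 grip 0.5989846246710556 0.0 [-0.21 -0.09  0.16]
44 -80 33 18.0
44 -60 34 17.6
44 -20 33 17.5
44 20 35 17.4
44 60 37 17.6
-44 -80 27 17.8
-44 -60 29 17.7
-44 -20 26 17.8
-44 20 30 17.3
-44 60 31 17.6
ROW [-1.16, -8.86, -2.71] , [0.05, -0.02, -10.98] ], 
ROW [3.36, -15.42, 1.3] , [0.07, 0.02, -20.0] ],
```

View pics/v5.png

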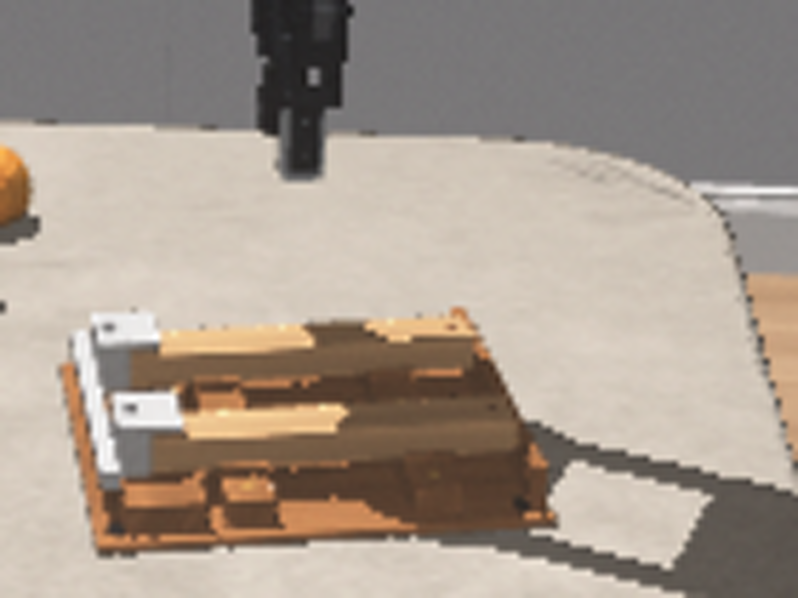

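The new slat lies flat: top z is 17.3-17.8 along its whole length, the same as the home slat, and the lip is back at rest over it. Now I confirm the dark slats in a crop.

Run:
```python
from h import *
i=np.load('pics/top0i.npy')[180:310,110:270]; cv2.imwrite('pics/darks.png',cv2.resize(i,None,fx=4,fy=4,interpolation=2)[:,:,::-1])
```

```text
(no output)
```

View pics/darks.png

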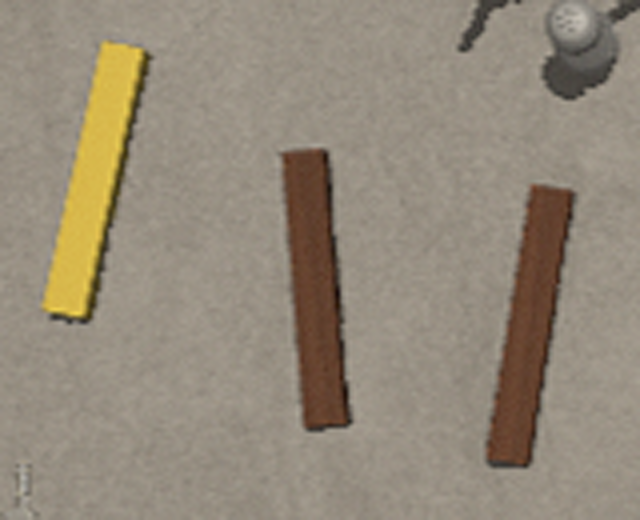

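Emit:
jog_arm([
  [[0, 0, -2.5], [0, 0, -1.3], 60],
  [[0, -2, -2.7], [0, 0, -2.6], 60],
  [[-0.4, -4, -2.7], [0, 0, -4], 60],
  [[-0.8, -6, -2.7], [0, 0, -5.3], 60],
  [[-1.1, -8, -2.7], [0, 0, -6.6], 60],
  [[-1.1, -8.9, -2.7], [0, 0, -8], 60],
  [[-1.1, -8.9, -2.7], [0, 0, -9.3], 60],
  [[-1.1, -8.9, -2.7], [0, 0, -10.6], 60],
])

```text
time: 8.4
tool_pos: [0.4286, 0.1022, 0.1958]
tool_rot: [-0.001, 0.66, 0.751, -0.001]
contact_force: [-0.3, -0.1, -0.1]
gripper_width: 0.597
grasp_force: 0.0
```

Run:
```python
from h import *
where(); row([.5062,.2839,.07],172.1)
```

```text
t 8.4 p [0.4286 0.1022 0.1958] yaw 97.34 down -0.02 roll -0.1 grip 0.5966752984171187 0.0 [-0.31 -0.07 -0.09]
ROW [6.81, 4.01, 5.03] , [-0.01, -0.01, -9.35] ],
```

There are three slat-shaped things in the crop. The yellow one (full-image px 134,225) is excluded by its colour. The two brown ones at (189,252) and (242,261) are the dark slats meant. I go to the nearer one first.

Emit:
jog_arm([
  [[2, 1, 0.5], [0, 0, -1.3], 60],
  [[4, 2, 1], [0, 0, -2.6], 60],
  [[5.5, 3, 1], [0, 0, -3.9], 60],
  [[6.8, 4, 2], [0, 0, -5.2], 60],
  [[6.8, 4, 3], [0, 0, -6.5], 60],
  [[6.8, 4, 4], [0, 0, -7.8], 60],
  [[6.8, 4, 5], [0, 0, -9.1], 60],
  [[6.8, 4, 5], [0, 0, -9.35], 60],
])

```text
time: 9.4
tool_pos: [0.5056, 0.2814, 0.0686]
tool_rot: [-0.003, 0.072, 0.997, -0.002]
contact_force: [-0.2, 0.1, 0.7]
gripper_width: 0.602
grasp_force: 0.0
```

Run:
```python
from h import *
where(); row([.5062,.2839,.006],172.1)
t=Cam('top');img=np.load('pics/top0i.npy')
f=lambda im:(cv2.inRange(cv2.cvtColor(im,cv2.COLOR_RGB2HSV),(5,100,75),(16,200,140))>0)
for x,y,w in((.5067,.2815,-7.9),(.5284,.4215,6.6)):
    o=fine(t,img,x,y,np.radians(w),.018,f,.08,60,.025); k=abs(o[:,2]-o[:,1]-.027)<.004; o=o[k]
    print(len(o),(o[:,2]-o[:,1]).mean(),np.polyfit(o[:,0],(o[:,1]+o[:,2])/2,1)*[57.3,1000])
```

```text
t 9.4 p [0.5056 0.2814 0.0686] yaw 171.71 down -0.34 roll -0.21 grip 0.6019302242686035 0.0 [-0.22  0.11  0.71]
ROW [-0.03, 0.11, 2.5] , [-0.03, -0.04, -0.05] ], 
60 0.025132812500000004 [-0.06499272  1.22526042]
59 0.024907309322033902 [0.08436569 1.16227205]
```

Emit:
jog_arm([
  [[0, 0.1, 1], [0, 0, 0], 60],
  [[0, 0.1, 2], [0, 0, 0], 60],
  [[0, 0.1, 2.5], [0, 0, 0], 60],
  [[0, 0.1, 2.5], [0, 0, 0], 60],
  [[0, 0.1, 2.5], [0, 0, 0], 25],
  [[0, 0.1, 2.5], [0, 0, 0], 25],
  [[0, 0.1, 2.5], [0, 0, 0], 25],
  [[0, 0.1, 2.5], [0, 0, 0], 25],
])

```text
time: 10.4
tool_pos: [0.5103, 0.2857, 0.0123]
tool_rot: [0.002, 0.072, 0.997, 0.001]
contact_force: [-0.5, -0.1, 6.6]
gripper_width: 0.299
grasp_force: 59.7
```

Run:
```python
from h import *
where()
p,_=pose(); row([p[0],p[1],.12],172.1); row(deck(0,60,0)+[0,0,.13],102.1)
```

```text
t 10.4 p [0.5103 0.2857 0.0123] yaw 171.72 down 0.21 roll 0.11 grip 0.29930521602304166 59.71836984157562 [-0.5  -0.13  6.64]
ROW [-0.02, 0.01, -4.31] , [0.01, 0.03, -0.05] ], 
ROW [-0.43, -11.84, -5.61] , [0.03, 0.01, 8.7] ],
```

Emit:
jog_arm([
  [[0, 0, -1], [0, 0, 0], 25],
  [[0, 0, -3], [0, 0, 0], 25],
  [[0, 0, -3], [0, 0, 0], 25],
  [[0, 0, -3], [0, 0, 0], 25],
])

```text
time: 10.9
tool_pos: [0.5085, 0.2849, 0.085]
tool_rot: [0.0, 0.072, 0.997, 0.0]
contact_force: [-0.3, -0.4, -0.5]
gripper_width: 0.299
grasp_force: 59.2
```

```bash
cat >> h.py <<'E'
def held(tag):
    """visible dark-slat pixels near the tool in the side view, by depth, in the tool frame (mm)"""
    s=Cam('side'); img,d=grab_frame('side'); np.save(f'pics/{tag}.npy',img); np.save(f'pics/{tag}d.npy',d)
    p,r=pose(); Q=r.inv().apply((s.pts(d)-p).reshape(-1,3)).reshape(480,640,3)*1000
    h=cv2.cvtColor(img,cv2.COLOR_RGB2HSV); m=(cv2.inRange(h,(0,80,15),(18,255,150))>0)&(d>0)&(abs(Q[...,0])<115)&(abs(Q[...,1])<30)&(abs(Q[...,2])<35)
    m=cv2.morphologyEx(m.astype(np.uint8),cv2.MORPH_OPEN,np.ones((2,2)))>0
    q=Q[m]; print('held n',len(q),'x',np.percentile(q[:,0],[1,99]).round(1),'y',np.percentile(q[:,1],[5,50,95]).round(1))
    for a in(-75,-50,-25,25,50,75):
        k=abs(q[:,0]-a)<12; print(a,k.sum(),'z top..bottom',np.percentile(q[k,2],[5,50,95]).round(1) if k.sum() else '',end=' | ')
    print()
    return m
E
python3 - <<'E'
from h import *
where(); m=held('s6')
v,u=np.nonzero(m); print(u.min(),u.max(),v.min(),v.max())
t=Cam('top');img,d=grab_frame('top'); p,r=pose()
h=cv2.cvtColor(img,cv2.COLOR_RGB2HSV); mm=cv2.inRange(h,(5,100,40),(16,220,150)); mm[:,:200]=0;mm[:,290:]=0;mm[:215]=0;mm[320:]=0
for c in cv2.findContours(mm,0,2)[0]:
    if cv2.contourArea(c)>25: print('top',c.reshape(-1,2).mean(0).round(),np.round(slat(t,c,p[2]+.006),1))
E
```

```text
t 10.9 p [0.5085 0.2849 0.085 ] yaw 171.73 down 0.04 roll 0.01 grip 0.2988851221440835 59.20233070850372 [-0.28 -0.41 -0.51]
held n 902 x [-80.7  92.9] y [-8.3 12.2 15.9]
-75 116 z top..bottom [-7.5 -4.4 10.8] | -50 118 z top..bottom [-7.5 -4.9  5.4] | -25 120 z top..bottom [-7.2 -5.   6.7] | 25 144 z top..bottom [-7.3 -4.8  9.6] | 50 134 z top..bottom [-7.4 -5.5  4.8] | 75 156 z top..bottom [-7.8 -4.8 10.4] | 
303 387 265 288
top [230. 309.] [380.4 295.7 162.   74.3  74.7]
top [206. 268.] [485.  356.8  34.5  17.1 -89.2]
top [245. 228.] [584.6 264.8  33.7  17.8  39. ]
top [232. 260.] [480.3 299.2 216.4 111.7  23.9]
```

Run:
```python
from h import *
q=deck(45,-5,0); print(q); row([q[0],q[1],.11],102.1)
```

```text
[ 0.53544834 -0.06320608  0.022     ]
ROW [-3.1, -13.61, -1.05] , [-0.02, -0.01, 8.7] ],
```

Emit:
jog_arm([
  [[0, -1.5, -1.5], [0, 0, 1.2], 25],
  [[-0.5, -4, -1.7], [0, 0, 2.5], 25],
  [[-1, -6.3, -1.7], [0, 0, 3.8], 25],
  [[-1.7, -8.6, -1.7], [0, 0, 5.1], 25],
  [[-2.5, -11, -1.7], [0, 0, 6.4], 25],
  [[-3.1, -13.2, -1.5], [0, 0, 7.7], 25],
  [[-3.1, -13.6, -1.1], [0, 0, 8.7], 25],
  [[-3.1, -13.6, -1.05], [0, 0, 8.7], 25],
])

```text
time: 12.0
tool_pos: [0.535, -0.063, 0.1091]
tool_rot: [-0.002, 0.629, 0.778, -0.0]
contact_force: [-1.1, -0.3, -0.2]
gripper_width: 0.299
grasp_force: 59.3
```

Emit:
jog_arm([
  [[0, 0, 0], [0, 0, 0], 25],
  [[0, 0, 0], [0, 0, 0], 25],
])

```text
time: 12.25
tool_pos: [0.5368, -0.0615, 0.1118]
tool_rot: [0.0, 0.627, 0.779, 0.001]
contact_force: [-0.6, 0.6, -0.7]
gripper_width: 0.299
grasp_force: 59.3
```

Run:
```python
from h import *
where(); row(deck(45,-5,35),102.1); row(deck(45,-5,27),102.1); row(deck(45,-5,24),102.1)
a=np.radians(DY); A=np.array([[np.cos(a),np.sin(a),0],[-np.sin(a),np.cos(a),0],[0,0,1]])
t=Cam('top');img,d=grab_frame('top'); p,r=pose()
h=cv2.cvtColor(img,cv2.COLOR_RGB2HSV); mm=cv2.inRange(h,(5,100,40),(16,220,125)); 
print(t.proj([deck(45+x,y,p[2]*1000-22+6) for x,y in((-14,90),(14,90),(14,-90),(-14,-90))]).round(1).tolist())
mm[:,:310]=0;mm[:,440:]=0;mm[:205]=0;mm[290:]=0
for c in cv2.findContours(mm,0,2)[0]:
    if cv2.contourArea(c)>25: x=slat(t,c,p[2]+.006); print('top',c.reshape(-1,2).mean(0).round(),np.round(x,1))
np.save('pics/t7.npy',img)
s=Cam('side'); img,d=grab_frame('side'); np.save('pics/s7.npy',img)
Q=((s.pts(d)-D)@A.T)*1000; h=cv2.cvtColor(img,cv2.COLOR_RGB2HSV)
m=(cv2.inRange(h,(0,80,15),(18,255,130))>0)&(d>0)&(abs(Q[...,0]-45)<30)&(abs(Q[...,1])<110)&(abs(Q[...,2]-p[2]*1000+22)<25)
q=Q[m];print(len(q),np.percentile(q[:,1],[1,99]).round(1)); k=q[:,1]>60; print('x near left end',np.percentile(q[k,0],[3,50,97]).round(1))
```

```text
t 12.25 p [ 0.5368 -0.0615  0.1118] yaw 102.28 down -0.0 roll 0.08 grip 0.2989296128782275 59.32731807231903 [-0.63  0.58 -0.7 ]
ROW [-0.05, -0.07, 2.19] , [0.01, -0.0, 0.02] ], 
ROW [-0.05, -0.07, 2.51] , [0.01, -0.0, 0.02] ], 
ROW [-0.05, -0.07, 2.63] , [0.01, -0.0, 0.02] ], 
[[342.6, 262.0], [340.2, 250.5], [414.0, 235.8], [416.4, 247.2]]
top [388. 281.] [462.4 -83.5  49.5  33.   -6.1]
top [361. 266.] [504.1 -16.3 139.4  97.6  10.1]
top [396. 248.] [ 536.8 -103.5  106.    61.7   64.9]
top [423. 237.] [ 566.3 -160.6   55.5   37.5  -50.7]
top [402. 224.] [ 594.3 -114.6   57.9   32.9   76.6]
top [382. 219.] [605.1 -66.1  38.3  35.1 -12.2]
265 [-81.9  93.5]
x near left end [34.1 47.4 60.9]
```

Emit:
jog_arm([
  [[-0.07, -0.07, 1.2], [0, 0, 0], 25],
  [[-0.07, -0.07, 2.0], [0, 0, 0], 25],
  [[-0.07, -0.07, 2.25], [0, 0, 0], 25],
  [[-0.07, -0.07, 2.4], [0, 0, 0], 25],
  [[-0.07, -0.07, 2.5], [0, 0, 0], 25],
  [[-0.07, -0.07, 2.63], [0, 0, 0], 25],
  [[-0.07, -0.07, 2.63], [0, 0, 0], 25],
])

```text
time: 13.22
tool_pos: [0.5362, -0.0647, 0.0473]
tool_rot: [0.001, 0.628, 0.778, 0.001]
contact_force: [-2.0, 0.5, 4.1]
gripper_width: 0.3
grasp_force: 59.9
```

```bash
cat >> h.py <<'E'
def cross(tag,xc):
    s=Cam('side'); img,d=grab_frame('side'); np.save(f'pics/{tag}.npy',img)
    a=np.radians(DY); A=np.array([[np.cos(a),np.sin(a),0],[-np.sin(a),np.cos(a),0],[0,0,1]])
    p,_=pose(); print('TCP deck',((p-D)@A.T*1000).round(1))
    Q=((s.pts(d)-D)@A.T)*1000; h=cv2.cvtColor(img,cv2.COLOR_RGB2HSV)
    m=(cv2.inRange(h,(0,80,15),(18,255,150))>0)&(d>0)&(abs(Q[...,0]-xc)<19)&(abs(Q[...,1])<105)&(Q[...,2]>22)&(Q[...,2]<50)
    q=Q[m]; print('y',np.percentile(q[:,1],[1,99]).round(1),'x',np.percentile(q[:,0],[2,50,98]).round(1))
    for y in(-75,-50,-25,0,25,50,75):
        k=abs(q[:,1]-y)<12; print(y,k.sum(),np.percentile(q[k,2],[50,90]).round(1) if k.sum()>3 else '',end=' | ')
    print()
E
python3 - <<'E'
from h import *
where(); cross('s8',45)
E
```

```text
t 13.225 p [ 0.5362 -0.0647  0.0473] yaw 102.13 down 0.03 roll 0.15 grip 0.2996777988388443 59.91494357585907 [-1.97  0.5   4.09]
TCP deck [45.5 -6.7 25.4]
y [-86.2  89.5] x [33.4 45.2 60.1]
-75 17 [29.8 31.5] | -50 22 [30.4 32.1] | -25 31 [31.3 32.1] | 0 35 [30.7 32.2] | 25 42 [30.7 31.7] | 50 45 [30.8 32.1] | 75 55 [30.4 31.9] |
```

The dark slat is seated: TCP is at 25.4 against 25.3 expected, and its top is at z ≈ 31 along the length. Now I release it and fetch the second.

Emit:
jog_arm([
  [[0, 0, 0], [0, 0, 0], 50],
  [[0, 0, 0], [0, 0, 0], 50],
  [[0, 0, -0.5], [0, 0, 0], 50],
  [[0, 0, -2], [0, 0, 0], 50],
  [[0, 0, -4], [0, 0, 0], 50],
  [[0, 0, -5], [0, 0, 0], 50],
  [[0, 0, -5], [0, 0, 0], 50],
])

```text
time: 14.15
tool_pos: [0.5372, -0.0651, 0.1746]
tool_rot: [0.003, 0.628, 0.778, 0.002]
contact_force: [-0.7, -0.1, 0.1]
gripper_width: 0.498
grasp_force: 0.0
```

Run:
```python
from h import *
where(); cross('s9',45); row([.5279,.425,.08],186.6)
```

```text
t 14.15 p [ 0.5372 -0.0651  0.1746] yaw 102.13 down 0.17 roll 0.42 grip 0.4977967469622054 0.0 [-0.75 -0.1   0.07]
TCP deck [ 45.   -6.6 150.1]
y [-85.4  89. ] x [33.7 47.9 60.7]
-75 30 [31.1 32.3] | -50 39 [30.6 32.8] | -25 40 [30.7 32.1] | 0 41 [30.8 32.5] | 25 40 [30.7 31.6] | 50 49 [30.5 32.3] | 75 54 [30.5 31.6] | 
ROW [19.22, 3.79, 3.68] , [0.01, 0.03, -10.56] ],
```

Emit:
jog_arm([
  [[2, 0.8, 0], [0, 0, -1.3], 60],
  [[4.4, 1.2, 0], [0, 0, -2.6], 60],
  [[6.8, 1.6, 0], [0, 0, -3.9], 60],
  [[9.2, 2, 0], [0, 0, -5.3], 60],
  [[11.6, 2.5, 0], [0, 0, -6.6], 60],
  [[14, 3, 0], [0, 0, -8], 60],
  [[16.4, 3.5, 1], [0, 0, -9.3], 60],
  [[18.6, 3.8, 1.5], [0, 0, -10.5], 60],
])

```text
time: 15.2
tool_pos: [0.5288, 0.4109, 0.1297]
tool_rot: [-0.001, -0.056, 0.998, -0.001]
contact_force: [0.9, -0.9, 0.3]
gripper_width: 0.603
grasp_force: 0.0
```

Emit:
jog_arm([
  [[0.6, 0, 2], [0, 0, 0], 60],
  [[0.6, 0, 2.2], [0, 0, 0], 60],
  [[0.6, 0, 2.2], [0, 0, 0], 60],
])

```text
time: 15.58
tool_pos: [0.5155, 0.4076, 0.0777]
tool_rot: [-0.0, -0.053, 0.999, -0.0]
contact_force: [-0.4, 0.1, 0.3]
gripper_width: 0.599
grasp_force: 0.0
```

Run:
```python
from h import *
where(); row([.5279,.425,.008],186.4)
```

```text
t 15.575 p [0.5155 0.4076 0.0777] yaw -173.91 down -0.02 roll -0.05 grip 0.5994924849593968 0.0 [-0.36  0.11  0.35]
ROW [-0.57, 0.64, 2.79] , [-0.01, -0.0, -0.04] ],
```

Emit:
jog_arm([
  [[-0.57, 0.64, 0.5], [0, 0, 0], 60],
  [[-0.57, 0.64, 0.7], [0, 0, 0], 60],
  [[-0.57, 0.64, 1.5], [0, 0, 0], 60],
  [[-0.57, 0.64, 2.4], [0, 0, 0], 60],
  [[-0.57, 0.64, 2.75], [0, 0, 0], 60],
  [[-0.57, 0.64, 2.8], [0, 0, 0], 60],
])

```text
time: 16.32
tool_pos: [0.5273, 0.4251, 0.0069]
tool_rot: [-0.001, -0.053, 0.999, -0.001]
contact_force: [-0.2, 0.4, -0.6]
gripper_width: 0.6
grasp_force: 0.0
```

Emit:
jog_arm([
  [[0, 0, 0], [0, 0, 0], 60],
  [[0, 0, 0], [0, 0, 0], 25],
  [[0, 0, 0], [0, 0, 0], 25],
  [[0, 0, 0], [0, 0, 0], 25],
  [[0, 0, 0], [0, 0, 0], 25],
  [[0, 0, 0], [0, 0, 0], 25],
])

```text
time: 17.08
tool_pos: [0.5291, 0.4264, 0.01]
tool_rot: [0.002, -0.053, 0.999, 0.001]
contact_force: [-1.0, -0.2, 5.5]
gripper_width: 0.307
grasp_force: 60.6
```

Emit:
jog_arm([
  [[0, 0, -1], [0, 0, 0], 25],
  [[0, 0, -3], [0, 0, 0], 25],
  [[0, 0, -4], [0, 0, 0], 25],
  [[0, 0, -4], [0, 0, 0], 25],
])

```text
time: 17.58
tool_pos: [0.5294, 0.4266, 0.1111]
tool_rot: [0.003, -0.053, 0.999, 0.001]
contact_force: [0.3, 0.2, -1.5]
gripper_width: 0.308
grasp_force: 59.9
```

Run:
```python
from h import *
where(); m=held('s10')
```

```text
t 17.575 p [0.5294 0.4266 0.1111] yaw -173.87 down 0.32 roll 0.12 grip 0.3075911001060528 59.89257037639618 [ 0.34  0.19 -1.52]
held n 1155 x [-84.9 103.5] y [-8.1 12.4 15.7]
-75 175 z top..bottom [-11.3  -7.7   5.2] | -50 155 z top..bottom [-11.3  -9.2   1.1] | -25 167 z top..bottom [-373.5   -8.8    3.6] | 25 197 z top..bottom [-11.1  -9.    5.2] | 50 190 z top..bottom [-11.5  -9.3 107.5] | 75 208 z top..bottom [-11.4  -8.8   6.4] |
```

Run:
```python
from h import *
q=deck(-45,-3,0); print(q); row([q[0],q[1],.12],102.1)
```

```text
[ 0.44702861 -0.08011619  0.022     ]
ROW [5.38, -19.77, -0.47] , [0.01, 0.01, 10.5] ],
```

Emit:
jog_arm([
  [[0.6, -2, -0.5], [0, 0, 1.3], 25],
  [[1.3, -4.4, -0.5], [0, 0, 2.6], 25],
  [[2, -6.8, -0.5], [0, 0, 3.9], 25],
  [[2.7, -9.2, -0.5], [0, 0, 5.2], 25],
  [[3.3, -11.6, -0.5], [0, 0, 6.5], 25],
  [[4, -14, -0.5], [0, 0, 7.8], 25],
  [[4.6, -16.4, -0.5], [0, 0, 9.1], 25],
  [[5.2, -18.6, -0.5], [0, 0, 10.4], 25],
])

```text
time: 18.62
tool_pos: [0.4462, -0.0519, 0.1182]
tool_rot: [-0.001, 0.625, 0.78, -0.0]
contact_force: [1.0, -0.9, -1.1]
gripper_width: 0.302
grasp_force: 59.9
```

Run:
```python
from h import *
where(); row(deck(-45,-3,80),102.1)
```

```text
t 18.625 p [ 0.4462 -0.0519  0.1182] yaw 102.57 down -0.1 roll -0.12 grip 0.30240361097253815 59.93264615535736 [ 1.01 -0.92 -1.12]
ROW [-1.11, -0.21, 0.65] , [-0.02, -0.01, 0.06] ],
```

Emit:
jog_arm([
  [[-1.1, -0.2, 0.6], [0, 0, 0.06], 25],
  [[-1.1, -0.2, 0.65], [0, 0, 0.06], 25],
  [[-1.1, -0.2, 0.65], [0, 0, 0.06], 25],
])

```text
time: 19.0
tool_pos: [0.4487, -0.0774, 0.103]
tool_rot: [-0.001, 0.626, 0.78, 0.0]
contact_force: [0.1, -0.4, -0.1]
gripper_width: 0.306
grasp_force: 59.9
```

```bash
sed -i 's/def cross(tag,xc):/def cross(tag,xc,z0=22,z1=50):/; s/(Q\[...,2\]>22)&(Q\[...,2\]<50)/(Q[...,2]>z0)\&(Q[...,2]<z1)/' h.py
python3 - <<'E'
from h import *
where(); cross('s11',-45,60,105); 
for z in(35,25,21.8): row(deck(-45,-3,z),102.1)
E
```

```text
t 19.0 p [ 0.4487 -0.0774  0.103 ] yaw 102.46 down -0.13 roll -0.08 grip 0.3059293898154329 59.901723861694336 [ 0.14 -0.42 -0.1 ]
TCP deck [-42.3  -0.7  81.6]
y [-75.2  92.8] x [-55.  -42.2 -27.9]
-75 10 [88.2 89.7] | -50 14 [88.3 89.7] | -25 23 [88.4 89.6] | 0 29 [88.6 89.9] | 25 41 [88.6 89.7] | 50 47 [89.1 90.4] | 75 56 [88.5 90.1] | 
ROW [-0.09, -0.11, 1.87] , [-0.0, -0.01, 0.05] ], 
ROW [-0.09, -0.11, 2.27] , [-0.0, -0.01, 0.05] ], 
ROW [-0.09, -0.11, 2.39] , [-0.0, -0.01, 0.05] ],
```

Emit:
jog_arm([
  [[-0.1, -0.11, 0.8], [0, 0, 0.05], 25],
  [[-0.1, -0.11, 1.5], [0, 0, 0.05], 25],
  [[-0.1, -0.11, 1.9], [0, 0, 0.05], 25],
  [[-0.1, -0.11, 2.1], [0, 0, 0.05], 25],
  [[-0.1, -0.11, 2.25], [0, 0, 0.05], 25],
  [[-0.1, -0.11, 2.38], [0, 0, 0.05], 25],
  [[-0.1, -0.11, 2.38], [0, 0, 0.05], 25],
])

```text
time: 19.92
tool_pos: [0.4478, -0.0814, 0.0452]
tool_rot: [0.001, 0.629, 0.777, 0.001]
contact_force: [0.4, -0.5, -0.8]
gripper_width: 0.303
grasp_force: 59.9
```

Run:
```python
from h import *
where(); cross('s12',-45); cross('s12',45)
```

```text
t 19.925 p [ 0.4478 -0.0814  0.0452] yaw 102.04 down 0.01 roll 0.09 grip 0.3028203002336606 59.935471415519714 [ 0.38 -0.5  -0.82]
TCP deck [-44.5  -4.5  23.4]
y [-79.3  88.7] x [-56.1 -44.2 -29.4]
-75 10 [29.9 32. ] | -50 17 [31.1 32.5] | -25 23 [31.1 32.5] | 0 31 [31.4 32.8] | 25 44 [31.2 32.6] | 50 48 [31.1 32.7] | 75 61 [30.7 32. ] | 
TCP deck [-44.4  -4.5  23.4]
y [-85.1  90.7] x [34.  47.8 60.6]
-75 31 [31.  31.9] | -50 37 [30.4 32.1] | -25 43 [30.7 32.2] | 0 39 [31.  32.1] | 25 45 [30.7 32.3] | 50 48 [30.6 32.4] | 75 61 [30.6 32. ] |
```

Emit:
jog_arm([
  [[0, 0, 0.05], [0, 0, 0], 25],
  [[0, 0, 0.06], [0, 0, 0], 25],
  [[0, 0, 0.06], [0, 0, 0], 50],
  [[0, 0, 0.06], [0, 0, 0], 50],
  [[0, 0, -0.5], [0, 0, 0], 50],
  [[0, 0, -2.5], [0, 0, 0], 50],
  [[0, 0, -5], [0, 0, 0], 50],
  [[0, 0, -7], [0, 0, 0], 50],
])

```text
time: 21.02
tool_pos: [0.4478, -0.0815, 0.224]
tool_rot: [0.002, 0.629, 0.777, 0.001]
contact_force: [0.3, 0.1, -0.3]
gripper_width: 0.501
grasp_force: 0.0
```

Emit:
jog_arm([
  [[2, 0, -1], [0, 0, 0], 50],
  [[4, 0, -2], [0, 0, 0], 50],
  [[6, 0, -2], [0, 0, 0], 50],
  [[8, 0, -2], [0, 0, 0], 50],
  [[10, 0, -2], [0, 0, 0], 50],
  [[10, 0, -2], [0, 0, 0], 50],
])

```text
time: 21.78
tool_pos: [0.3943, 0.1655, 0.2712]
tool_rot: [0.001, 0.627, 0.779, 0.001]
contact_force: [1.0, 0.0, 0.5]
gripper_width: 0.497
grasp_force: 0.0
```

Run:
```python
from h import *
where(); cross('s13',-45); cross('s13',45)
img,_=grab_frame('top'); a=img[195:335,310:450]; b=np.load('pics/s13.npy')[150:255,300:440]
cv2.imwrite('pics/v6.png',np.hstack([cv2.resize(a,(400,400),interpolation=2),cv2.resize(b,(400,400),interpolation=2)])[:,:,::-1])
```

```text
t 21.775 p [0.3943 0.1655 0.2712] yaw 102.38 down -0.02 roll 0.15 grip 0.49659126139119036 0.0 [0.95 0.02 0.49]
TCP deck [-44.9 246.8 249. ]
y [-87.1  87.9] x [-55.9 -41.4 -28.8]
-75 37 [30.6 32.7] | -50 35 [30.1 31.9] | -25 41 [30.7 32.2] | 0 40 [30.7 32.1] | 25 40 [31.1 31.8] | 50 50 [30.7 32.2] | 75 65 [29.4 31.4] | 
TCP deck [-44.7 245.8 248.8]
y [-86.1  88.9] x [34.1 48.1 60.7]
-75 31 [30.5 31.9] | -50 37 [30.6 32.1] | -25 36 [30.2 32.2] | 0 39 [30.2 32.2] | 25 44 [30.7 32.1] | 50 46 [30.7 32.5] | 75 53 [30.4 32.1] |
```

View pics/v6.png

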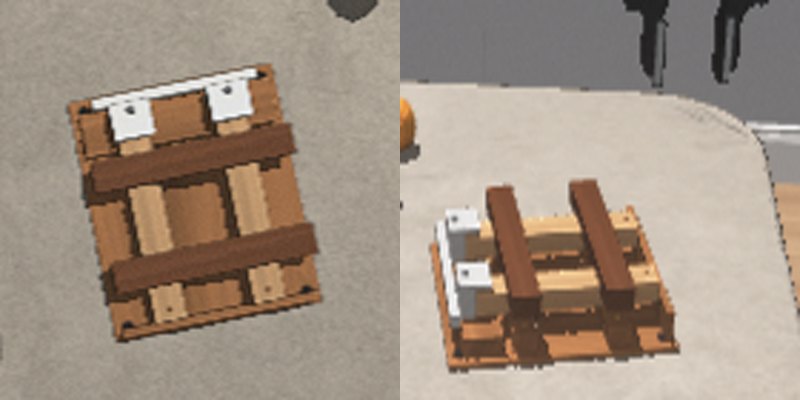

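The picture shows both dark slats lying across, with the rail at rest. One last numeric check of their centring in the top view, in the camera's own frame.

Run:
```python
from h import *
t=Cam('top'); img,_=grab_frame('top')
h=cv2.cvtColor(img,cv2.COLOR_RGB2HSV); m=cv2.inRange(h,(5,120,70),(12,220,115)); m[:,:325]=0;m[:,435:]=0;m[:230]=0;m[310:]=0
m=cv2.morphologyEx(m,cv2.MORPH_OPEN,np.ones((3,3)))
a=np.radians(DY); A=np.array([[np.cos(a),np.sin(a)],[-np.sin(a),np.cos(a)]])
for c in cv2.findContours(m,0,2)[0]:
    if cv2.contourArea(c)>100:
        r=slat(t,c,.053); print(np.round(r,1),'deck',(A@(np.array(r[:2])-[490.9,-70.1])).round(1))
# hsv profile along the front dark slat axis, and edges per slat
f=lambda im:(cv2.inRange(cv2.cvtColor(im,cv2.COLOR_RGB2HSV),(4,120,60),(13,220,122))>0)
c0=[.4909,-.0701]
for x in(-45,45):
    p=np.array(c0)+A.T@[x,0]/1000
    b=np.linspace(-110,110,45); q=p+(A.T@np.array([0*b,b])).T/1000
    uv=t.proj(np.c_[q,np.full(45,.053)]).astype(np.float32)
    v=cv2.remap(h,uv[:,:1],uv[:,1:],cv2.INTER_LINEAR)[:,0,2]; print(list(zip(b.astype(int),v))[:9],list(zip(b.astype(int),v))[-9:])
```

```text
[448.7 -80.6 177.8  28.7 -77.3] deck [-43.5  -1.4]
[537.1 -61.4 177.1  27.6 -77.6] deck [47.  -1.2]
[(-110, 160), (-105, 163), (-100, 162), (-95, 158), (-90, 102), (-85, 104), (-80, 103), (-75, 102), (-70, 105)] [(70, 111), (75, 110), (80, 113), (85, 107), (90, 59), (95, 74), (100, 135), (105, 164), (110, 159)]
[(-110, 160), (-105, 165), (-100, 168), (-95, 164), (-90, 109), (-85, 103), (-80, 105), (-75, 105), (-70, 104)] [(70, 113), (75, 113), (80, 114), (85, 103), (90, 67), (95, 75), (100, 149), (105, 167), (110, 163)]
```

The slats are within 2 mm of centre, level and fully down. I'm handing in.

```bash
python3 -c "
from plant import *
print(job_done())"
```

```text
the job is handed in; nothing more can be done
None
```

The pot stand is finished and handed in after about 22 s of the 72 s allowed: the light slat lies flat in its lane under the lip, and both dark slats are fully down over the light slats, about 2 mm or less off centre above their battens by camera.

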